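# Set a brass bar to the long flip stop of a sawing board

## Robot

A 6-joint arm with a two-finger parallel gripper is mounted at the origin on the work surface. World frame = base frame: x ahead of the robot, y to its left, z up, the work surface at z = 0. Lengths are in mm, angles in rad, forces in N, time in s.
With the tool pointing down it reaches from about 250 to 725 mm from the base axis. Payload 9.7 kg.
Tool frame: the origin (TCP) lies on the centre line of the jaws, within the pads' length; the fingertips stand 8 mm ahead of it and the grasp point (between the pads) lies 11 mm behind it; z points along the fingers, y is the line along which they close (so a half turn about z gives the same grasp; the last joint's range is limited). The gripper opens to 85 mm and grips with 20 to 120 N. Pads are 22 mm wide; open, the fingers measure 114 mm over their backs; the gripper's body (76 mm by 85 mm) begins 54 mm behind the grasp point. The pads swing forward as they close: fully open they stand 13 mm farther back than shut.
Start: joints at [1.125, 0.087, 0.176, 1.66, 0, 1.571], TCP at [237.146, 496.245, 217.284] pointing down, gripper open.
Joint ranges: [-3.13, 3.13], [-0.85, 1.81], [-1.15, 1.24], [-2.2, 2.28], [-1.44, 1.52], [-3.14, 3.14]. Speed limits (rad/s): [2.22, 2.22, 2.57, 3.14, 3.14, 3.14].

## Interface

Orientations are given as a unit quaternion [w, x, y, z].
In Python, from station import manip, eyes, ticket gives the robot as it stands.
- The arm moves only by the tool carry_out, never from a script. Its argument "steps" is a list of rows, each an object with "linear": the shift along the tool's x, y, z in m, a list of three; "roll": the turn about the tool's z in rad; "grip": the opening, from 0 (shut) to 1 (fully open). In form: [{"linear": [tx, ty, tz], "roll": roll, "grip": grip}, ...]. A call has 1 to 5 rows; each row shifts and turns the commanded pose from where the row before left it, along the tool's axes as they then stand; what a row does not reach is not made up. A row lasts 1/10 s, in which the tool goes at most 50 mm and 8.59 degrees, less where a joint would pass 70% of its speed; a pose out of reach is approached as far as the arm can. A call with a gripper value outside its range is refused whole. The fingers move at their own pace and stop on an object; the grip force is fixed at half the most. Time passes only in rows, so rows that do not move let the fingers close. It gives the time, the measured TCP pose, the force, the opening and the grip force at its end, in the units of the state.
- manip.get_obs(): the state, without advancing time (a new reading comes with each control period).
- eyes.snapshot(name): name is "scene" or "top" or "wrist"; returns (picture, depth): 420x560x3 uint8, red, green, blue; 420x560 float32, mm along the optical axis (not along the pixel's ray), 0 where there is no reading.
- eyes.get_calibration(name): a dict with "fx", "fy", "cx", "cy" (pixels), "xyz" and "attitude" of the camera in the world. Camera axes: x right, y down, z forward; pixel columns grow to the right and rows downward; lengths in mm; the calibration is good to about 2 mm. A picture is of the moment at which its call begins: read the wrist's pose just before it. get_calibration takes no time and is no camera call; for the wrist camera it gives the pose at the moment of the call.
- ticket.sign_off(): hands the job in; it is judged then, once.
The state is a dict: "t": time; "joint_positions": joint angles; "qvel": joint speeds; "effort": joint torques, N m; "tool_pos": TCP position; "ee_rot": TCP orientation; "contact_force": force on the tool from outside, world axes, zero at the start; "wrist_torque": the same for the moment, N m; "opening": opening from 0.0 (shut) to 1.0 (fully open); "grasp_force": force on a finger pad.
Only numpy, scipy, OpenCV 4.12 (cv2) and the standard library are available. Lean on these libraries where they do the work, as an engineer would, in place of code of your own. Each camera call takes 0.05 s, during which the arm holds its last target. There are 200 camera calls.

## Task

Get the brass bar ready to be sawn to the longer of the two preset lengths: fold the flip stop farther from the saw slot all the way down, leave the other one up, and slide the bar flush along the fence until its end is home against that stop. The flag has a little end float on its hinge pin, so hold the bar against it with a light but firm, steady push for a moment to take the float up, but do not shove the stop off its setting on the fence. Leave the bar lying there, flat on the board, tight to fence and stop, and leave the other things on the bench as they are.

Things in the scene. Friction and masses are not known exactly. Their poses are not given: they have to be found in the camera images.
- board: Sawing board fixed to the bench: grey-faced ply base 190 (x) x 460 (y) x 18 mm. Origin at the centre of its underside, z up; the bed (top of the ply) is at z = 18 mm. +x points to the fence, +y along the fence from the saw slot to the stops. Aluminium fence on the bed: x = 58 to 82 mm, 34 mm high (top at z = 52), full length. The bed from the front edge (x = -95) to the fence is flat.
- fence (a point): Foot of the fence's front face (the face the bar must lie against) at mid length: board x = 58, y = 0, z = 18 mm. Axes as the board.
- saw_slot (a point): The 4 mm saw gap in the fence, at the foot of its front face: board x = 58, y = 15, z = 18 mm. Axes as the board.
- bar: Loose brass flat bar 30 (x) x 200 (y) x 14 mm thick, about 0.7 kg, lying flat on the bed, askew and away from the fence; it takes 3 to 6 N to slide. Origin at the centre of its underside, y along its length, z up.
- bar_end (a point): Centre of the bar's +y end face (the end that goes against the stop), 100 mm from the bar's middle, 7 mm above its underside.
- long_flip (a joint): Hinge of the long stop's flag (the stop farther from the saw slot), rad: 0 = folded fully down into the bar's path, on a hard end stop; starts raised at 1.2 to 1.5. The axis is parallel to the fence, 53 mm above the bed, over the middle of the fence's thickness (board x = 70 mm). Stiff friction hinge: it stays where it is left; a press of 2 to 5 N near the flag's front moves it.
- long_flag: Dark steel L-shaped flag of the long stop, 14 mm wide along the fence. Origin on the hinge axis at mid width. Down: its arm reaches 44 mm from the axis to the front (-x), top 5 mm above the axis; its leg, 18 to 44 mm in front of the axis (6 to 32 mm in front of the fence), hangs to 3 mm above the bed. Raised: the leg sticks out to the front, 70 to 100 mm above the bed, its outer side up.
- long_top (a point): Point on the top side of the flag's arm, 31 mm from the hinge axis (flag frame x = -31, y = 0, z = 5 mm). Raised, this side faces the back (+x): get behind it, over the fence, and push it near its end forward and down, in an arc about the hinge axis, until it bears. Pressing straight down on the raised leg's outer side only wedges it.
- long_face (a point): Point on the flag's -y face, which the bar's end meets, near the leg's foot (flag frame x = -31, y = -7, z = -43 mm). Flag down: axes as the board. The flag has end float on its hinge pin: it may sit some mm nearer to the saw slot than where it finally stops; it slides there under about 1 N and bears firmly only at the +y end of the float.
- long_clamp (a point): Top centre of the long stop's aluminium carriage: 44 mm along the fence, 36 mm across, 12 mm high on top of the fence, two hinge ears up to 26 mm above the fence top, black thumb screw behind. Only lightly clamped: a push on the flag of 5 to 7 N (beyond what the bar itself takes to slide) seats it firmly, one of more than 9 N starts to shift the stop.
- short_flip (a joint): Hinge of the other, identical stop (nearer to the saw slot), rad, raised at about 1.2 to 1.5 and to be left raised. The bar passes below it.
- short_flag: Flag of the short stop, same shape as the long one; raised, it overhangs the bed up to 65 mm in front of its hinge axis, 70 to 100 mm above the bed.
- saw_frame: Jeweller's saw frame lying on the bench, 280 x 110 mm; bystander.
- pliers: Pliers with yellow grips lying on the bench, 150 mm long; bystander.
- tin: Round aluminium tin, 60 mm diameter, 52 mm high; bystander.
- mandrel: Upright tapered steel mandrel, 62 mm foot diameter, 150 mm high; bystander.
Mind the look-alikes: they are no part of the job. Leave any blue or pink look-alike of the bar alone.

How it is judged (in metres and radians):
On the way, in this order (a step that is already met when the one before it is completed fails the run):
1. the long stop's flag is folded fully down (value of joint long_flip below 0.06 rad), for 0.2 s.
2. the bar's end is held against the long stop's flag with a steady push of at least 4.5 N (contact force between bar and long_flag above 4.5 N and value of joint long_flip below 0.06 rad), for 0.4 s.
At the end, for the whole second after the job is handed in: The long flag is fully down (within 0.06 rad), the bar lies flat on the board at rest, its end within 1.5 mm of the flag's face, its long side within 1.5 mm of the fence and parallel to it within 0.015 rad; the short stop's flag is still raised (above 1.0 rad) (value of joint long_flip below 0.06 rad and y of bar_end in the frame of long_face between -0.0015 and 0.003 m and x of bar_end in the frame of fence between -0.0165 and -0.012 m and angle between the y axis of bar and the y axis of board, either way round below 0.015 rad and angle between bar's own z axis and vertical below 0.03 rad and z of bar in the frame of board below 0.021 m and linear speed of bar below 0.005 m/s and value of joint short_flip above 1 rad); the robot touches nothing.
It fails at once if the long stop is shoved along the fence by more than 1.5 mm (distance of long_clamp from where it was at the start of the episode above 0.0015 m).
It fails at once if the bar is pressed against the long stop's flag with more than 9 N (contact force between bar and long_flag above 9 N).
It fails at once if the short stop's flag is folded (value of joint short_flip below 1 rad).
It fails at once if a bystander is moved by more than 15 mm (distance of any of saw_frame, pliers, tin, mandrel from where it was at the start of the episode above 0.015 m).
It also fails if it takes over 72 s, if anything falls off the work surface, if the arm or the gripper's body presses on something with over 40 N, if the wrist force passes 120 N, or if a joint passes its speed limit or range.

## Working session

There is one attempt and no reset: what is moved stays moved. The work goes in short steps, Python scripts to look and compute and a tool call to move; the robot and the scene stay as the last step left them, time stands still between calls to the robot, and variables do not carry over. Pictures are saved under pics/ and viewed, at most 10 in all, crops included, and the job is handed in when it is done.

Besides the shell and the picture viewer there is one more tool, called after "Call:" as name(argument=value, ...), one argument or row to a line, values as JSON. carry_out: Moves the arm, as the interface text tells. Its arguments: {"type":"object","properties":{"steps":{"type":"array"}},"required":["steps"]}

```bash
mkdir -p pics
python3 - <<'E'
from station import manip, eyes
import cv2,numpy as np
o=manip.get_obs();print({k:np.round(v,3).tolist() for k,v in o.items()})
for n in("top","scene"):
    p,d=eyes.snapshot(n);cv2.imwrite(f"pics/{n}0.png",p[:,:,::-1]);np.save(f"pics/{n}0.npy",d)
    print(n,eyes.get_calibration(n))
E
```

```text
{'t': 0.0, 'joint_positions': [1.125, 0.087, 0.175, 1.66, -0.0, 1.571], 'qvel': [0.001, 0.0, -0.001, 0.0, -0.001, 0.0], 'effort': [-0.002, -52.04, 46.48, 0.017, -0.0, 0.0], 'tool_pos': [237.035, 496.033, 216.593], 'ee_rot': [-0.0, 0.221, 0.975, -0.001], 'contact_force': [0.057, -0.405, 0.341], 'wrist_torque': [-0.021, -0.024, -0.025], 'grasp_force': 0.0, 'opening': 1.0}
top {'fx': 430.6253187157419, 'fy': 430.6253187157419, 'cx': 275.22741718151934, 'cy': 219.63214157205854, 'xyz': array([ 426.86050251,  -16.95949939, 1493.90174141]), 'attitude': array([-0.01659355,  0.71489234, -0.69850951,  0.02716726])}
scene {'fx': 535.7245463764831, 'fy': 535.7245463764831, 'cx': 272.6849730310257, 'cy': 216.07657641656434, 'xyz': array([1287.02099426,  431.92577063, 1247.15349535]), 'attitude': array([-0.16225494,  0.47192131,  0.81885533, -0.28361869])}
```

View pics/top0.png

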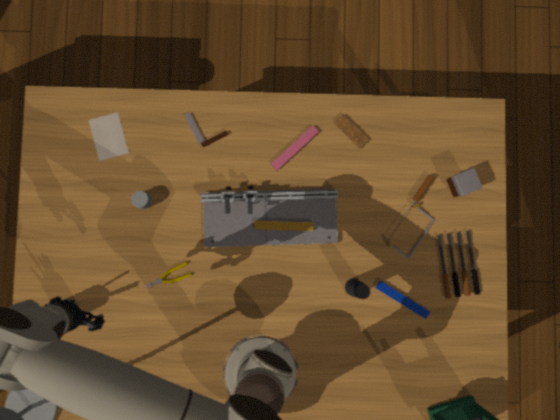

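View pics/scene0.png

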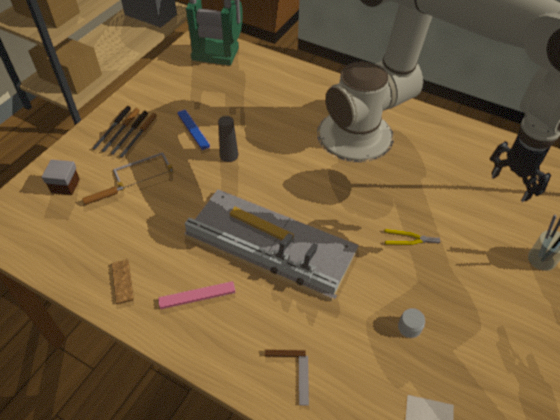

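The top view shows the board at about (270,220) with the fence on its far side, which is world +x. Board +y runs left in the image. The bar-like things in the top view are:
- Yellow brass bar on the bed at (283,226). This is the one I choose.
- Blue look-alike at (403,299).
- Pink look-alike at (296,148).

There are two stops: (228,197), farther from the slot and so the long one, and (250,197), the short one.

```bash
cat > h.py <<'E'
import numpy as np,cv2
from scipy.spatial.transform import Rotation as R
def rot(q): return R.from_quat([q[1],q[2],q[3],q[0]]).as_matrix()
def ray(c,uv,z):
    uv=np.atleast_2d(uv).astype(float)
    d=np.c_[(uv[:,0]-c['cx'])/c['fx'],(uv[:,1]-c['cy'])/c['fy'],np.ones(len(uv))]@rot(c['attitude']).T
    o=np.array(c['xyz']); return o+d*((z-o[2])/d[:,2])[:,None]
def cloud(c,d):
    v,u=np.mgrid[:d.shape[0],:d.shape[1]]
    p=np.stack([(u-c['cx'])/c['fx']*d,(v-c['cy'])/c['fy']*d,d],-1)
    return p@rot(c['attitude']).T+np.array(c['xyz'])
E
python3 - <<'E'
from h import *
from station import eyes
c=eyes.get_calibration("top");p=cv2.imread("pics/top0.png");d=np.load("pics/top0.npy")
hsv=cv2.cvtColor(p,cv2.COLOR_BGR2HSV)
P=cloud(c,d)
# bar
roi=np.zeros(p.shape[:2],np.uint8);roi[200:246,206:337]=1
m=((hsv[...,1]>130)&(roi>0)).astype(np.uint8)
cn=max(cv2.findContours(m,0,2)[0],key=cv2.contourArea)
w=ray(c,cn[:,0],32)[:,:2].astype(np.float32);print("bar",cv2.minAreaRect(w),np.round(cv2.boxPoints(cv2.minAreaRect(w))))
# board
g=((hsv[...,1]<70)).astype(np.uint8);g[:185]=0;g[252:]=0;g[:,:195]=0;g[:,345:]=0
cn=max(cv2.findContours(g,0,2)[0],key=cv2.contourArea)
w=ray(c,cn[:,0],18)[:,:2].astype(np.float32);print("board",cv2.minAreaRect(w),np.round(cv2.boxPoints(cv2.minAreaRect(w))))
print("z of flags")
for (u,v) in [(228,197),(250,197),(228,207),(250,207),(270,197),(300,240)]: print((u,v),np.round(P[v,u]))
cr=p[180:255,195:345];cv2.imwrite("pics/crop1.png",cv2.resize(cr,None,fx=5,fy=5,interpolation=cv2.INTER_CUBIC))
E
```

```text
bar ((499.1497497558594, -66.37577056884766), (194.63990783691406, 29.94124984741211), 89.42559814453125) [[ 483. -164.]
 [ 513. -164.]
 [ 515.   31.]
 [ 485.   31.]]
board ((533.1417236328125, -18.911911010742188), (199.52078247070312, 469.1975402832031), 3.037402391433716) [[ 421.  210.]
 [ 446. -258.]
 [ 645. -248.]
 [ 620.  221.]]
z of flags
(228, 197) [582. 117. 111.]
(250, 197) [584.  46. 109.]
(228, 207) [550. 116. 109.]
(250, 207) [552.  46. 107.]
(270, 197) [ 427.  -17. 1494.]
(300, 240) [ 451. -124.   21.]
```

View pics/crop1.png

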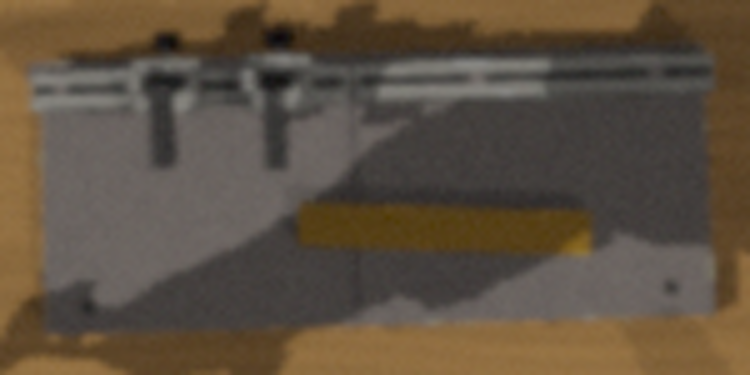

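The crop confirms that the yellow bar lies on the bed, askew by about -0.06 rad to the board. Both flags are raised, the long one at crop x≈163 and the short one at crop x≈278. Next I align the tool with the board and move over it.

Call:
carry_out(
  steps=[
    {"linear": [0, 0, -0.02], "roll": -0.125, "grip": 0},
    {"linear": [0, 0, -0.02], "roll": -0.125, "grip": 0},
    {"linear": [0, 0, -0.02], "roll": -0.125, "grip": 0},
    {"linear": [0, 0, -0.01], "roll": -0.125, "grip": 0},
    {"linear": [-0.026, -0.042, 0], "roll": 0, "grip": 0},
  ],
)

```text
t: 0.6
tool_pos: [264.0, 458.3, 287.1]
ee_rot: [-0.0, -0.032, 1.0, 0.0]
contact_force: [1.1, 0.8, -0.3]
opening: 0.142
grasp_force: 0.0
```

Call:
carry_out(
  steps=[
    {"linear": [-0.026, -0.042, 0], "roll": 0, "grip": 0},
    {"linear": [-0.026, -0.042, 0], "roll": 0, "grip": 0},
    {"linear": [-0.026, -0.042, 0], "roll": 0, "grip": 0},
    {"linear": [-0.026, -0.042, 0], "roll": 0, "grip": 0},
    {"linear": [-0.026, -0.042, 0], "roll": 0, "grip": 0},
  ],
)

```text
t: 1.1
tool_pos: [407.2, 251.2, 287.1]
ee_rot: [-0.0, -0.027, 1.0, -0.0]
contact_force: [0.6, 0.6, 0.1]
opening: -0.001
grasp_force: 0.0
```

Call:
carry_out(
  steps=[
    {"linear": [-0.026, -0.042, 0], "roll": 0, "grip": 0},
    {"linear": [-0.02, -0.042, 0], "roll": 0, "grip": 0},
    {"linear": [0, -0.042, 0], "roll": 0, "grip": 0},
    {"linear": [0, -0.042, 0], "roll": 0, "grip": 0},
    {"linear": [0, 0, 0], "roll": 0, "grip": 0},
  ],
)

```text
t: 1.6
tool_pos: [461.7, 83.9, 287.2]
ee_rot: [-0.0, -0.025, 1.0, -0.001]
contact_force: [-0.2, -0.3, -0.1]
opening: -0.003
grasp_force: 0.0
```

Run:
```python
from h import *
from station import manip, eyes
o=manip.get_obs();print({k:np.round(o[k],3).tolist() for k in("t","tool_pos","ee_rot","contact_force","opening")})
c=eyes.get_calibration("wrist");p,d=eyes.snapshot("wrist");np.savez("pics/w1",p=p,d=d,**{k:np.array(v) for k,v in c.items()})
print(c, np.round(rot(c['attitude']),3));cv2.imwrite("pics/w1.png",p[:,:,::-1])
print(np.round(rot(o['ee_rot']),3))
```

```text
{'t': 1.6, 'tool_pos': [461.68, 83.896, 287.194], 'ee_rot': [-0.0, -0.025, 1.0, -0.001], 'contact_force': [-0.164, -0.309, -0.127], 'opening': -0.003}
{'fx': 292.8077695115716, 'fy': 292.8077695115716, 'cx': 277.0123204247086, 'cy': 209.3400057325101, 'xyz': array([388.89262787,  80.50209384, 443.45970757]), 'attitude': array([0.10079525, 0.68169485, 0.71696403, 0.10533292])} [[-0.05   0.956  0.288]
 [ 0.999  0.048  0.014]
 [-0.001  0.288 -0.957]]
[[-0.999 -0.049 -0.   ]
 [-0.049  0.999 -0.001]
 [ 0.    -0.001 -1.   ]]
```

View pics/w1.png

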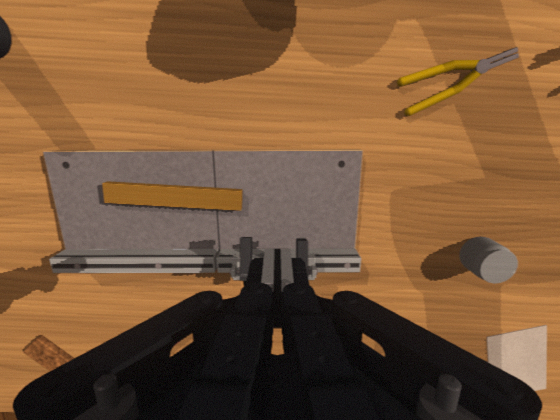

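The wrist view shows the bar with its ends at u=104 and u=242 (v≈196). The short flag is at (246,243), the long flag at (302,245) and the slot at u≈216. The board front edge is at v≈152 and the fence at v≈250–272. Now I measure from this image.

Run:
```python
from h import *
f=np.load("pics/w1.npz");c={k:f[k] for k in("fx","fy","cx","cy","xyz","attitude")};p=f["p"];d=f["d"]
hsv=cv2.cvtColor(p,cv2.COLOR_RGB2HSV);S=hsv[...,1].astype(int);G=cv2.cvtColor(p,cv2.COLOR_RGB2GRAY).astype(float)
P=cloud(c,d)
# front edge: first row with low saturation
us=np.r_[80:340:4];vs=np.array([130+np.argmax(S[130:175,u]<80)-.5 for u in us])
w=ray(c,np.c_[us,vs],18);k=np.polyfit(w[:,1],w[:,0],1);r=w[:,0]-np.polyval(k,w[:,1])
g=abs(r)<3;k=np.polyfit(w[g,1],w[g,0],1);yaw=-np.arctan(k[0]);print("yaw front",yaw,"front x at y=0",k[1],g.sum())
ex=np.array([np.cos(yaw),np.sin(yaw)]);ey=np.array([-ex[1],ex[0]])
# left/right ends
for rng in((30,80,1),(340,385,-1)):
    e=[]
    for v in range(165,230,5):
        row=S[v,rng[0]:rng[1]]<80; idx=np.where(row)[0]; e.append([rng[0]+(idx[0]-.5 if rng[2]>0 else idx[-1]+.5),v])
    w2=ray(c,e,18)[:,:2]; print("end y_b (rel world0)",np.round(w2@ey,1))
m=((S>130)).astype(np.uint8);M=np.zeros_like(m);M[172:222,90:255]=m[172:222,90:255]
cn=max(cv2.findContours(M,0,2)[0],key=cv2.contourArea);wb=ray(c,cn[:,0],32)[:,:2].astype(np.float32)
rb=cv2.minAreaRect(wb);b=cv2.boxPoints(rb);print("bar",rb);print("bar corners along(ex,ey)",np.round(np.c_[b@ex,b@ey],1))
print("front along ex",np.array([k[1],0])@ex)
# fence profile from depth at columns, flags
for u in(100,150,200,340):
    print("col",u,[(v,*np.round([P[v,u,:2]@ex,P[v,u,2]]).tolist()) for v in range(240,276,3)])
for v in (238,242,246):
    print("row",v,[(u,*np.round([P[v,u,:2]@ex,P[v,u,:2]@ey,P[v,u,2]]).tolist()) for u in range(236,256,2)])
    print("row",v,[(u,*np.round([P[v,u,:2]@ex,P[v,u,:2]@ey,P[v,u,2]]).tolist()) for u in range(292,314,2)])
```

```text
yaw front 0.05584056676426156 front x at y=0 433.8955447550499 65
end y_b (rel world0) [-276.8 -277.1 -277.3 -277.6 -277.8 -278.1 -278.3 -277.  -277.3 -277.5
 -277.8 -278.  -278.3]
end y_b (rel world0) [179.1 178.2 178.7 179.3 178.4 178.9 179.5 178.6 179.2 179.8 178.8 179.4
 178.5]
bar ((499.84991455078125, -66.43267059326172), (200.1704559326172, 32.657325744628906), 89.47115325927734)
bar corners along(ex,ey) [[ 472.6 -193. ]
 [ 505.1 -195.2]
 [ 518.2    4.6]
 [ 485.6    6.7]]
front along ex 433.2192407222977
col 100 [(240, 569.0, 19.0), (243, 575.0, 18.0), (246, 580.0, 18.0), (249, 585.0, 19.0), (252, 585.0, 30.0), (255, 584.0, 43.0), (258, 585.0, 50.0), (261, 589.0, 51.0), (264, 594.0, 53.0), (267, 599.0, 51.0), (270, 604.0, 52.0), (273, 637.0, 0.0)]
col 150 [(240, 570.0, 18.0), (243, 576.0, 17.0), (246, 580.0, 19.0), (249, 584.0, 22.0), (252, 586.0, 28.0), (255, 584.0, 42.0), (258, 585.0, 50.0), (261, 589.0, 53.0), (264, 595.0, 51.0), (267, 599.0, 52.0), (270, 605.0, 51.0), (273, 639.0, -2.0)]
col 200 [(240, 571.0, 17.0), (243, 576.0, 18.0), (246, 581.0, 17.0), (249, 585.0, 20.0
[... 1421 characters left out ...]
539.0, 92.0, 102.0), (306, 539.0, 94.0, 101.0), (308, 575.0, 106.0, 18.0), (310, 575.0, 109.0, 18.0), (312, 575.0, 112.0, 18.0)]
row 246 [(236, 581.0, -7.0, 18.0), (238, 582.0, -5.0, 16.0), (240, 545.0, 10.0, 99.0), (242, 545.0, 13.0, 98.0), (244, 545.0, 15.0, 99.0), (246, 546.0, 18.0, 97.0), (248, 546.0, 20.0, 98.0), (250, 545.0, 23.0, 99.0), (252, 581.0, 18.0, 18.0), (254, 581.0, 21.0, 18.0)]
row 246 [(292, 582.0, 81.0, 17.0), (294, 582.0, 84.0, 18.0), (296, 550.0, 82.0, 88.0), (298, 544.0, 84.0, 102.0), (300, 544.0, 87.0, 103.0), (302, 544.0, 89.0, 102.0), (304, 544.0, 92.0, 102.0), (306, 545.0, 94.0, 101.0), (308, 582.0, 106.0, 18.0), (310, 581.0, 109.0, 19.0), (312, 582.0, 112.0, 18.0)]
```

In board-aligned axes (X along +x, Y along +y, origin at the robot base), I measure:

| Item | Position (mm) |
|---|---|
| Fence face | X≈586 |
| Hinge axis | X≈598, z=71 |
| Long flag | Y≈90 |
| Long flag's -y face | Y≈83 |
| Bar centre | (495,-94) |

Next I go behind the long flag.

Call:
carry_out(
  steps=[
    {"linear": [-0.0425, 0.008, 0], "roll": -0.007, "grip": 0},
    {"linear": [-0.0425, 0.008, 0], "roll": 0, "grip": 0},
    {"linear": [-0.0425, 0.008, 0], "roll": 0, "grip": 0},
    {"linear": [-0.0425, 0.008, 0], "roll": 0, "grip": 0},
    {"linear": [0, 0, 0.03], "roll": 0, "grip": 0},
  ],
)

```text
t: 2.15
tool_pos: [638.2, 133.4, 256.2]
ee_rot: [0.003, -0.031, 1.0, 0.001]
contact_force: [1.0, 0.1, 0.2]
opening: -0.001
grasp_force: 0.0
```

Call:
carry_out(
  steps=[
    {"linear": [0, 0, 0.042], "roll": 0, "grip": 0},
    {"linear": [0, 0, 0.042], "roll": 0, "grip": 0},
    {"linear": [0, 0, 0.04], "roll": 0, "grip": 0},
    {"linear": [0, 0, 0.018], "roll": 0, "grip": 0},
    {"linear": [0, 0, 0], "roll": 0, "grip": 0},
  ],
)

```text
t: 2.65
tool_pos: [627.4, 130.8, 111.3]
ee_rot: [-0.003, -0.031, 1.0, -0.0]
contact_force: [0.6, 0.1, -0.1]
opening: -0.002
grasp_force: 0.0
```

```bash
cat >> h.py <<'E'
yaw=0.0558;ex=np.array([np.cos(yaw),np.sin(yaw)]);ey=np.array([-ex[1],ex[0]])
def st(o):
    t=np.array(o['tool_pos']);F=np.array(o['contact_force']);r=rot(o['ee_rot'])
    print("t",o['t'],"XYZ",np.round([t[:2]@ex,t[:2]@ey,t[2]],1),"F",np.round([F[:2]@ex,F[:2]@ey,F[2]],2),"toolyaw-board",round(np.arctan2(-r[0,1],r[1,1])-yaw,4))
E
python3 - <<'E'
from h import *
from station import manip
st(manip.get_obs())
E
```

```text
t 2.65 XYZ [633.7  95.6 111.3] F [ 0.57  0.04 -0.07] toolyaw-board 0.0067
```

Call:
carry_out(
  steps=[
    {"linear": [0.0205, -0.005, -0.004], "roll": 0.007, "grip": 0},
    {"linear": [0.013, 0, 0.001], "roll": 0, "grip": 0},
    {"linear": [0.01, 0, 0.004], "roll": 0, "grip": 0},
    {"linear": [0.009, 0, 0.007], "roll": 0, "grip": 0},
    {"linear": [0.006, 0, 0.009], "roll": 0, "grip": 0},
  ],
)

```text
t: 3.15
tool_pos: [571.7, 122.6, 100.4]
ee_rot: [0.001, -0.028, 1.0, 0.0]
contact_force: [-0.2, 0.6, 0.4]
opening: -0.005
grasp_force: 0.0
```

Call:
carry_out(
  steps=[
    {"linear": [0.0025, 0, 0.006], "roll": 0, "grip": 0},
    {"linear": [0.001, 0, 0.003], "roll": 0, "grip": 0},
    {"linear": [0, 0, 0.0015], "roll": 0, "grip": 0},
    {"linear": [0, 0, 0.001], "roll": 0, "grip": 0},
    {"linear": [0, 0, 0], "roll": 0, "grip": 0},
  ],
)

```text
t: 3.65
tool_pos: [569.7, 122.9, 96.9]
ee_rot: [0.005, -0.028, 1.0, 0.001]
contact_force: [-19.4, -2.2, 52.4]
opening: -0.001
grasp_force: 27.6
```

Run:
```python
from h import *
from station import manip
st(manip.get_obs())
```

```text
t 3.65 XYZ [575.7  91.   96.9] F [-19.52  -1.09  52.44] toolyaw-board -0.0006
```

Too much force, so I back off and look.

Call:
carry_out(
  steps=[
    {"linear": [0, 0, -0.015], "roll": 0, "grip": 0},
    {"linear": [0, 0, -0.03], "roll": 0, "grip": 0},
    {"linear": [0.03, 0, -0.03], "roll": 0, "grip": 0},
    {"linear": [0, -0.03, -0.03], "roll": 0, "grip": 0},
    {"linear": [0, 0, 0], "roll": 0, "grip": 0},
  ],
)

```text
t: 4.15
tool_pos: [541.0, 88.9, 198.1]
ee_rot: [0.004, -0.027, 1.0, 0.0]
contact_force: [1.1, 0.0, -0.5]
opening: 0.003
grasp_force: 0.0
```

Run:
```python
from h import *
from station import manip,eyes
st(manip.get_obs())
c=eyes.get_calibration("wrist");p,d=eyes.snapshot("wrist");P=cloud(c,d)
X=P[...,:2]@ex;Y=P[...,:2]@ey;Z=P[...,2]
for nm,a in(("long",(80,99)),("short",(8,26))):
    m=(Y>a[0])&(Y<a[1])&(X>500)&(X<620)&(Z>60)&(Z<125)&(d>0)
    for x in range(525,615,8):
        q=m&(abs(X-x)<4)
        if q.sum():print(nm,x,q.sum(),np.round(np.percentile(Z[q],[5,50,95])),np.round([Y[q].min(),Y[q].max()]))
cv2.imwrite("pics/w2.png",cv2.resize(p[150:290,170:370,::-1],None,fx=4,fy=4))
```

```text
t 4.15 XYZ [545.1  58.6 198.1] F [ 1.06 -0.05 -0.54] toolyaw-board -0.0021
long 533 15 [95. 96. 97.] [83. 96.]
long 541 161 [ 93.  98. 100.] [82. 96.]
long 549 165 [ 86. 100. 102.] [82. 96.]
long 557 164 [ 81. 103. 105.] [82. 96.]
long 565 169 [ 91. 106. 108.] [82. 96.]
long 573 167 [ 93. 108. 110.] [82. 96.]
long 581 187 [ 63. 111. 113.] [80. 96.]
long 589 98 [ 63. 100. 114.] [80. 96.]
long 597 24 [76. 77. 89.] [80. 83.]
long 605 8 [63. 64. 75.] [80. 85.]
long 613 65 [62. 64. 65.] [80. 99.]
short 533 30 [94. 95. 96.] [10. 22.]
short 541 160 [87. 96. 99.] [10. 23.]
short 549 167 [ 84. 100. 101.] [10. 23.]
short 557 170 [ 91. 102. 104.] [10. 23.]
short 565 165 [ 89. 105. 107.] [10. 23.]
short 573 175 [ 93. 108. 110.] [ 9. 23.]
short 581 216 [ 63. 111. 113.] [ 9. 26.]
short 589 106 [ 62.  75. 114.] [ 9. 26.]
short 597 32 [75. 77. 86.] [23. 26.]
short 605 12 [63. 65. 75.] [19. 25.]
short 613 74 [62. 64. 65.] [ 8. 26.]
```

View pics/w2.png

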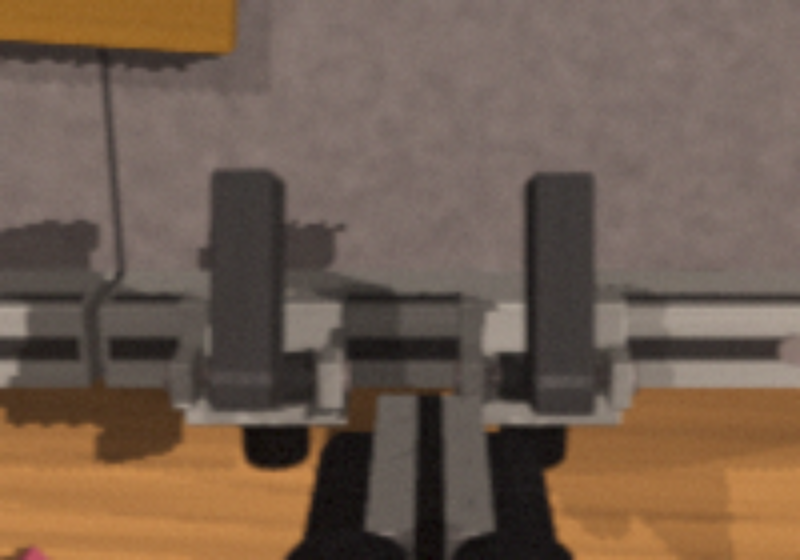

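The crop shows both flags still raised: the long one at crop (560,290) and the short one at crop (248,290). My fingers slipped past or wedged on the leg. I check where the fingertips really are with the same camera.

Run:
```python
from h import *
from station import manip,eyes
o=manip.get_obs();st(o)
c=eyes.get_calibration("wrist");p,d=eyes.snapshot("wrist");P=cloud(c,d)
q=(P-np.array(o['tool_pos']))@rot(o['ee_rot'])
m=(d>0)&(d<230)&(abs(q[...,0])<60)
for v in range(238,300,4):
    u=np.where(m[v,230:330])[0]+230
    if len(u): print(v,u.min(),u.max(),[np.round(q[v,x]).tolist() for x in u[::max(1,len(u)//6)]])
for Y0 in (83,89,95):
  pass
```

```text
t 4.2 XYZ [544.9  59.4 195.6] F [ 0.39  0.33 -0.71] toolyaw-board -0.0024
250 265 290 [[10.0, -6.0, -19.0], [11.0, -4.0, -21.0], [10.0, -2.0, -18.0], [10.0, 0.0, -20.0], [10.0, 2.0, -19.0], [10.0, 4.0, -19.0], [11.0, 6.0, -21.0]]
254 265 290 [[10.0, -6.0, -24.0], [10.0, -3.0, -24.0], [10.0, -1.0, -24.0], [10.0, 1.0, -24.0], [10.0, 3.0, -25.0], [10.0, 5.0, -25.0], [10.0, 6.0, -25.0]]
258 255 300 [[6.0, -11.0, -21.0], [7.0, -7.0, -22.0], [10.0, -4.0, -29.0], [10.0, -0.0, -29.0], [10.0, 3.0, -29.0], [11.0, 7.0, -30.0], [6.0, 11.0, -20.0]]
262 250 305 [[6.0, -13.0, -26.0], [6.0, -9.0, -25.0], [10.0, -4.0, -33.0], [11.0, 0.0, -34.0], [10.0, 4.0, -33.0], [6.0, 9.0, -25.0], [6.0, 13.0, -26.0]]
266 250 305 [[6.0, -13.0, -30.0], [6.0, -9.0, -29.0], [10.0, -4.0, -37.0], [10.0, 0.0, -37.0], [10.0, 5.0, -36.0], [6.0, 9.0, -30.0], [6.0, 14.0, -29.0]]
270 249 306 [[6.0, -13.0, -34.0], [6.0, -9.0, -33.0], [10.0, -4.0, -41.0], [10.0, -0.0, -40.0], [10.0, 4.0, -41.0], [6.0, 8.0, -33.0], [6.0, 12.0, -33.0]]
274 248 307 [[6.0, -13.0, -36.0], [6.0, -9.0, -37.0], [11.0, -4.0, -45.0], [10.0, 1.0, -44.0], 
[... 275 characters left out ...]
1.0, -51.0], [10.0, 5.0, -51.0], [7.0, 9.0, -45.0], [6.0, 13.0, -44.0]]
286 244 311 [[11.0, -13.0, -55.0], [13.0, -8.0, -58.0], [10.0, -4.0, -54.0], [8.0, 0.0, -50.0], [11.0, 4.0, -54.0], [13.0, 8.0, -58.0], [11.0, 13.0, -56.0]]
290 241 314 [[11.0, -14.0, -59.0], [13.0, -9.0, -61.0], [11.0, -4.0, -58.0], [7.0, 1.0, -51.0], [11.0, 5.0, -57.0], [13.0, 9.0, -61.0], [11.0, 14.0, -58.0]]
294 240 315 [[11.0, -14.0, -61.0], [11.0, -9.0, -61.0], [12.0, -5.0, -61.0], [5.0, -0.0, -52.0], [11.0, 4.0, -61.0], [11.0, 9.0, -61.0], [11.0, 13.0, -61.0]]
298 230 326 [[6.0, -19.0, -55.0], [11.0, -11.0, -63.0], [11.0, -5.0, -63.0], [2.0, 1.0, -50.0], [11.0, 6.0, -63.0], [11.0, 12.0, -63.0], [7.0, 19.0, -56.0]]
```

The fingertips really stand about 17 mm behind the reported TCP, so they passed over the flag. I redo the fold with the corrected height.

Call:
carry_out(
  steps=[
    {"linear": [-0.045, 0.015, 0], "roll": -0.002, "grip": 0},
    {"linear": [-0.045, 0.015, 0], "roll": 0, "grip": 0},
    {"linear": [0, 0, 0.036], "roll": 0, "grip": 0},
    {"linear": [0, 0, 0.036], "roll": 0, "grip": 0},
    {"linear": [0, 0, 0.036], "roll": 0, "grip": 0},
  ],
)

```text
t: 4.75
tool_pos: [627.7, 125.9, 80.7]
ee_rot: [-0.001, -0.029, 1.0, -0.0]
contact_force: [0.5, 0.3, -0.1]
opening: -0.004
grasp_force: 0.0
```

Call:
carry_out(
  steps=[
    {"linear": [0.01, 0, 0], "roll": 0, "grip": 0},
    {"linear": [0, 0, 0], "roll": 0, "grip": 0},
  ],
)

```text
t: 4.95
tool_pos: [616.1, 124.6, 83.8]
ee_rot: [-0.001, -0.028, 1.0, -0.0]
contact_force: [0.1, 0.4, 1.4]
opening: 0.004
grasp_force: 0.0
```

Run:
```python
from h import *
from station import manip
st(manip.get_obs())
```

```text
t 4.95 XYZ [622.1  90.1  83.8] F [0.14 0.43 1.42] toolyaw-board 0.001
```

Call:
carry_out(
  steps=[
    {"linear": [0.016, 0, -0.001], "roll": 0, "grip": 0},
    {"linear": [0.012, 0, 0.003], "roll": 0, "grip": 0},
    {"linear": [0.008, 0, 0.005], "roll": 0, "grip": 0},
    {"linear": [0.006, 0, 0.006], "roll": 0, "grip": 0},
    {"linear": [0, 0, 0], "roll": 0, "grip": 0},
  ],
)

```text
t: 5.45
tool_pos: [575.9, 122.2, 72.8]
ee_rot: [0.001, -0.028, 1.0, 0.0]
contact_force: [-0.4, 0.5, 4.0]
opening: 0.004
grasp_force: 1.3
```

Call:
carry_out(
  steps=[
    {"linear": [0.0035, 0, 0.006], "roll": 0, "grip": 0},
    {"linear": [0.001, 0, 0.004], "roll": 0, "grip": 0},
    {"linear": [0, 0, 0], "roll": 0, "grip": 0},
  ],
)

```text
t: 5.75
tool_pos: [571.8, 121.8, 61.9]
ee_rot: [0.001, -0.028, 1.0, 0.0]
contact_force: [-0.6, 0.6, 3.8]
opening: -0.004
grasp_force: 2.0
```

Run:
```python
from h import *
from station import manip
st(manip.get_obs())
```

```text
t 5.75 XYZ [577.7  89.7  61.9] F [-0.57  0.64  3.79] toolyaw-board 0.0006
```

The flag is folding with a push of about 4 N. I press on to its end stop in small steps.

Call:
carry_out(
  steps=[
    {"linear": [0.001, 0, 0.002], "roll": 0, "grip": 0},
    {"linear": [0, 0, 0.0015], "roll": 0, "grip": 0},
    {"linear": [0, 0, 0], "roll": 0, "grip": 0},
  ],
)

```text
t: 6.05
tool_pos: [571.9, 121.9, 61.3]
ee_rot: [0.003, -0.028, 1.0, 0.001]
contact_force: [-5.7, 0.2, 23.7]
opening: -0.001
grasp_force: 11.9
```

Call:
carry_out(
  steps=[
    {"linear": [0, 0, 0.001], "roll": 0, "grip": 0},
    {"linear": [0, 0, 0.0005], "roll": 0, "grip": 0},
    {"linear": [0, 0, 0], "roll": 0, "grip": 0},
    {"linear": [0, 0, 0], "roll": 0, "grip": 0},
  ],
)

```text
t: 6.45
tool_pos: [571.9, 121.9, 61.0]
ee_rot: [0.003, -0.028, 1.0, 0.001]
contact_force: [-9.9, -1.5, 33.1]
opening: 0.002
grasp_force: 16.6
```

The flag is firmly on its end stop (33 N). I retreat up and go in front of the bar with the gripper open.

Call:
carry_out(
  steps=[
    {"linear": [0, 0, -0.045], "roll": 0, "grip": 0},
    {"linear": [0, 0, -0.045], "roll": 0, "grip": 0},
    {"linear": [0.02, 0, -0.04], "roll": 0, "grip": 1},
    {"linear": [0.025, -0.04, 0], "roll": 0, "grip": 1},
    {"linear": [0.025, -0.04, 0], "roll": 0, "grip": 1},
  ],
)

```text
t: 6.95
tool_pos: [505.0, 37.5, 187.1]
ee_rot: [0.001, -0.029, 1.0, -0.0]
contact_force: [0.5, -1.0, -0.2]
opening: 0.504
grasp_force: 0.0
```

Call:
carry_out(
  steps=[
    {"linear": [0.025, -0.04, 0], "roll": 0, "grip": 1},
    {"linear": [0.025, -0.04, 0], "roll": 0, "grip": 1},
    {"linear": [0, -0.024, 0], "roll": 0, "grip": 1},
    {"linear": [0, 0, 0], "roll": 0, "grip": 1},
    {"linear": [0, 0, 0], "roll": 0, "grip": 1},
  ],
)

```text
t: 7.45
tool_pos: [460.9, -69.3, 185.9]
ee_rot: [0.0, -0.027, 1.0, 0.0]
contact_force: [0.3, -0.1, 0.5]
opening: 1.003
grasp_force: 0.0
```

Run:
```python
from h import *
from station import manip,eyes
o=manip.get_obs();st(o);print(o['opening'])
c=eyes.get_calibration("wrist");p,d=eyes.snapshot("wrist");P=cloud(c,d);cv2.imwrite("pics/w3.png",p[:,:,::-1])
q=(P-np.array(o['tool_pos']))@rot(o['ee_rot'])
m=(d>0)&(d<230)&(abs(q[...,1])<70)&(q[...,2]<20)
vs=np.where(m.any(1))[0]
for v in vs[:40:5]:
    u=np.where(m[v])[0]; print(v,u.min(),u.max(),[np.round(q[v,x]).tolist() for x in u[::max(1,len(u)//6)]])
X=P[...,:2]@ex;Y=P[...,:2]@ey;Z=P[...,2]
for nm,a in(("long",(78,100)),("short",(8,26))):
    k=(Y>a[0])&(Y<a[1])&(X>520)&(X<620)&(Z>60)&(Z<125)&(d>0)
    for x in range(525,615,8):
        r=k&(abs(X-x)<4)
        if r.sum():print(nm,x,r.sum(),np.round(np.percentile(Z[r],[5,50,95])),np.round([Y[r].min(),Y[r].max()]))
```

```text
t 7.45 XYZ [456.3 -94.9 185.9] F [ 0.31 -0.16  0.53] toolyaw-board -0.0012
1.0025314307557565
260 174 381 [[10.0, -49.0, -31.0], [10.0, -46.0, -31.0], [10.0, -44.0, -31.0], [10.0, 43.0, -30.0], [10.0, 45.0, -31.0], [10.0, 48.0, -30.0]]
265 170 385 [[10.0, -49.0, -36.0], [10.0, -46.0, -36.0], [10.0, -42.0, -35.0], [6.0, 43.0, -28.0], [10.0, 43.0, -36.0], [10.0, 46.0, -36.0]]
270 166 389 [[10.0, -49.0, -41.0], [10.0, -45.0, -41.0], [9.0, -42.0, -39.0], [3.0, -42.0, -28.0], [9.0, 43.0, -39.0], [10.0, 46.0, -40.0], [11.0, 49.0, -41.0]]
275 154 401 [[6.0, -56.0, -37.0], [10.0, -47.0, -45.0], [9.0, -43.0, -44.0], [1.0, -42.0, -28.0], [7.0, 43.0, -40.0], [10.0, 47.0, -44.0], [7.0, 55.0, -38.0]]
280 150 405 [[6.0, -56.0, -42.0], [10.0, -47.0, -49.0], [8.0, -43.0, -45.0], [-2.0, -42.0, -29.0], [6.0, 43.0, -42.0], [10.0, 46.0, -49.0], [6.0, 55.0, -41.0]]
285 146 409 [[6.0, -56.0, -46.0], [10.0, -46.0, -53.0], [7.0, -43.0, -47.0], [-5.0, -42.0, -28.0], [5.0, 43.0, -44.0], [11.0, 45.0, -54.0], [6.0, 56.0, -46.0]]
290 142 413 [[6.0, -56.0, -50.0], [10.0, -46.0, -56.0], [5.0, -42.0, -49.0], [-8.0, 43.0, -27.0], [6.0, 43.0, -50.0], [10.0, 47.0, -56.0]]
295 138 417 [[6.0, -55.0, -54.0], [10.0, -46.0, -60.0], [5.0, -42.0, -51.0], [-10.0, -42.0, -29.0], [3.0, 43.0, -49.0], [10.0, 46.0, -60.0], [7.0, 55.0, -55.0]]
long 549 49 [61. 68. 75.] [82. 95.]
long 557 200 [62. 74. 77.] [82. 96.]
long 565 145 [62. 75. 77.] [82. 96.]
long 573 146 [62. 75. 77.] [82. 96.]
long 581 77 [63. 75. 76.] [79. 96.]
long 589 12 [72. 75. 77.] [ 90. 100.]
short 589 45 [64. 78. 93.] [ 8. 10.]
short 597 21 [63. 79. 87.] [ 8. 12.]
short 613 15 [63. 63. 64.] [ 8. 17.]
```

View pics/w3.png

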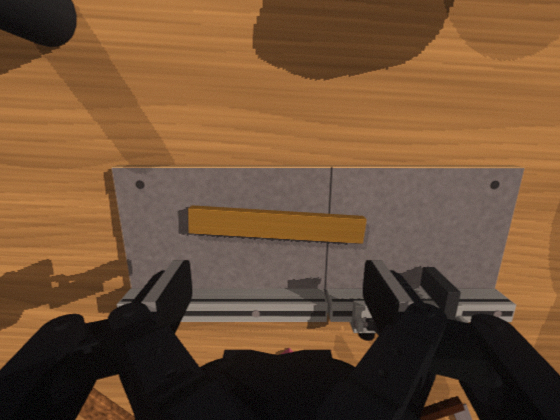

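The view shows the long flag folded down: its top is flat at z≈75 around X 555–585, at image (437,285). The bar is at (277,225), and the open fingers stand in front of it once lowered. I descend.

Call:
carry_out(
  steps=[
    {"linear": [0, 0, 0.045], "roll": -0.001, "grip": 1},
    {"linear": [0, 0, 0.045], "roll": 0, "grip": 1},
    {"linear": [0, 0, 0.045], "roll": 0, "grip": 1},
    {"linear": [0, 0, 0.04], "roll": 0, "grip": 1},
    {"linear": [0, 0, 0], "roll": 0, "grip": 1},
  ],
)

```text
t: 8.0
tool_pos: [457.3, -67.4, 5.7]
ee_rot: [-0.004, -0.029, 1.0, 0.001]
contact_force: [-0.5, 0.7, -0.7]
opening: 1.001
grasp_force: 0.0
```

Call:
carry_out(
  steps=[
    {"linear": [0, 0, 0.01], "roll": 0, "grip": 1},
    {"linear": [0, 0, 0], "roll": 0, "grip": 1},
    {"linear": [0, 0, 0], "roll": 0, "grip": 1},
  ],
)

```text
t: 8.3
tool_pos: [462.1, -68.9, 2.6]
ee_rot: [0.001, -0.029, 1.0, -0.0]
contact_force: [0.4, 0.4, 0.4]
opening: 0.998
grasp_force: 0.0
```

Run:
```python
from h import *
from station import manip
st(manip.get_obs())
```

```text
t 8.3 XYZ [457.5 -94.6   2.6] F [0.4  0.43 0.42] toolyaw-board 0.0017
```

Call:
carry_out(
  steps=[
    {"linear": [0, 0, 0.0075], "roll": 0.001, "grip": 1},
    {"linear": [0, 0, 0], "roll": 0, "grip": 1},
    {"linear": [-0.008, 0, 0], "roll": 0, "grip": 1},
    {"linear": [-0.008, 0, 0], "roll": 0, "grip": 1},
    {"linear": [-0.008, 0, 0], "roll": 0, "grip": 1},
  ],
)

```text
t: 8.8
tool_pos: [484.8, -67.7, -6.6]
ee_rot: [-0.001, -0.028, 1.0, -0.0]
contact_force: [-7.4, -0.8, 4.4]
opening: 0.999
grasp_force: 3.7
```

Call:
carry_out(
  steps=[
    {"linear": [-0.01, 0, 0], "roll": 0, "grip": 1},
    {"linear": [-0.01, 0, 0], "roll": 0, "grip": 1},
    {"linear": [-0.01, 0, 0], "roll": 0, "grip": 1},
    {"linear": [-0.01, 0, 0], "roll": 0, "grip": 1},
    {"linear": [-0.01, 0, 0], "roll": 0, "grip": 1},
  ],
)

```text
t: 9.3
tool_pos: [534.7, -64.8, -6.7]
ee_rot: [-0.001, -0.028, 1.0, -0.0]
contact_force: [-7.3, -0.6, 6.1]
opening: 1.002
grasp_force: 3.8
```

Run:
```python
from h import *
from station import manip
st(manip.get_obs())
```

```text
t 9.3 XYZ [530.3 -94.5  -6.7] F [-7.36 -0.18  6.1 ] toolyaw-board 0.0004
```

Call:
carry_out(
  steps=[
    {"linear": [-0.004, 0, -0.0015], "roll": 0, "grip": 1},
    {"linear": [-0.004, 0, -0.0005], "roll": 0, "grip": 1},
    {"linear": [-0.003, 0, 0], "roll": 0, "grip": 1},
    {"linear": [-0.001, 0, 0], "roll": 0, "grip": 1},
    {"linear": [0, 0, 0], "roll": 0, "grip": 1},
  ],
)

```text
t: 9.8
tool_pos: [546.7, -64.1, -4.8]
ee_rot: [0.0, -0.028, 1.0, 0.0]
contact_force: [-2.0, 0.3, -1.7]
opening: 0.997
grasp_force: 1.0
```

Call:
carry_out(
  steps=[
    {"linear": [-0.001, 0, 0], "roll": 0, "grip": 1},
    {"linear": [-0.001, 0, 0], "roll": 0, "grip": 1},
    {"linear": [-0.001, 0, 0], "roll": 0, "grip": 1},
    {"linear": [0, 0, 0], "roll": 0, "grip": 1},
  ],
)

```text
t: 10.2
tool_pos: [547.5, -64.0, -4.8]
ee_rot: [-0.002, -0.028, 1.0, 0.0]
contact_force: [-13.4, -0.2, 4.2]
opening: 0.999
grasp_force: 7.0
```

Run:
```python
from h import *
from station import manip
st(manip.get_obs())
```

```text
t 10.2 XYZ [543.1 -94.5  -4.8] F [-13.43   0.52   4.17] toolyaw-board -0.0003
```

The bar is pressed against the fence with 13 N. I back off, rise, close the fingers and go behind the bar's -y end.

Call:
carry_out(
  steps=[
    {"linear": [-0.001, 0, 0], "roll": 0, "grip": 1},
    {"linear": [0.005, 0, 0], "roll": 0, "grip": 1},
    {"linear": [0.015, 0, 0], "roll": 0, "grip": 1},
    {"linear": [0, 0, -0.045], "roll": 0, "grip": 0},
    {"linear": [0, 0, -0.045], "roll": 0, "grip": 0},
  ],
)

```text
t: 10.7
tool_pos: [529.8, -65.0, 85.7]
ee_rot: [-0.001, -0.028, 1.0, 0.0]
contact_force: [0.7, 0.2, -0.2]
opening: 0.692
grasp_force: 0.0
```

Call:
carry_out(
  steps=[
    {"linear": [0, -0.045, 0], "roll": 0, "grip": 0},
    {"linear": [0, -0.045, 0], "roll": 0, "grip": 0},
    {"linear": [0, -0.045, 0], "roll": 0, "grip": 0},
    {"linear": [-0.045, 0, 0], "roll": 0, "grip": 0},
    {"linear": [0, 0, 0], "roll": 0, "grip": 0},
  ],
)

```text
t: 11.2
tool_pos: [586.4, -199.0, 83.7]
ee_rot: [0.001, -0.027, 1.0, 0.0]
contact_force: [-0.8, 1.3, -0.6]
opening: 0.002
grasp_force: 0.0
```

Run:
```python
from h import *
from station import manip,eyes
o=manip.get_obs();st(o)
c=eyes.get_calibration("wrist");p,d=eyes.snapshot("wrist");cv2.imwrite("pics/w4.png",p[:,:,::-1])
S=cv2.cvtColor(p,cv2.COLOR_RGB2HSV)
P=cloud(c,d);X=P[...,:2]@ex;Y=P[...,:2]@ey;Z=P[...,2]
m=((Z>25)&(Z<40)&(X>535)&(X<584)&(S[...,1]>130)&(d>0)).astype(np.uint8)
cn=max(cv2.findContours(m,0,2)[0],key=cv2.contourArea);w=ray(c,cn[:,0],32)[:,:2];b=cv2.boxPoints(cv2.minAreaRect(np.c_[w@ex,w@ey].astype(np.float32)));print(np.round(b,1))
k=(Z>60)&(Y>-10)&(Y<110)&(d>0)&(X<580)&(X>500)
print("flags Y",np.unique(np.round(Y[k]/4)*4,return_counts=True), )
q=(P-np.array(o['tool_pos']))@rot(o['ee_rot']);m=(d>0)&(d<230)&(abs(q[...,1])<30)&(abs(q[...,0])<14)
vs=np.where(m.any(1))[0][:2];print([np.round(q[v][m[v]].mean(0)).tolist() for v in vs])
```

```text
t 11.2 XYZ [ 574.4 -231.4   83.7] F [-0.71  1.33 -0.6 ] toolyaw-board -0.0016
[[ 553.3 -195.2]
 [ 583.1 -195.2]
 [ 583.2  -16.8]
 [ 553.5  -16.8]]
flags Y (array([], dtype=float64), array([], dtype=int64))
[[14.0, 0.0, 65.0], [13.0, 2.0, 65.0]]
```

View pics/w4.png

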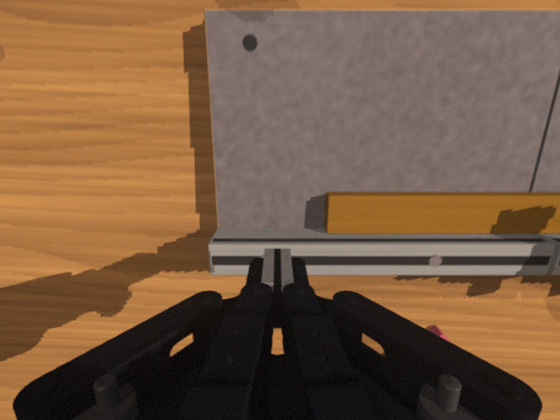

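The bar lies parallel along the fence, with its -y end at image u≈326 (Y≈-195). I lower behind it.

Call:
carry_out(
  steps=[
    {"linear": [0.006, 0, 0.03], "roll": -0.001, "grip": 0},
    {"linear": [0, 0, 0.035], "roll": 0, "grip": 0},
    {"linear": [0, 0, 0.01], "roll": 0, "grip": 0},
    {"linear": [0, 0, 0], "roll": 0, "grip": 0},
    {"linear": [0, 0, 0], "roll": 0, "grip": 0},
  ],
)

```text
t: 11.75
tool_pos: [577.9, -197.7, 12.3]
ee_rot: [0.001, -0.029, 1.0, -0.0]
contact_force: [1.1, 0.3, 0.3]
opening: 0.002
grasp_force: 0.0
```

Run:
```python
from h import *
from station import manip
st(manip.get_obs())
```

```text
t 11.75 XYZ [ 566.  -229.6   12.3] F [1.11 0.22 0.31] toolyaw-board 0.0017
```

Call:
carry_out(
  steps=[
    {"linear": [0, 0.006, 0.004], "roll": 0.001, "grip": 0},
    {"linear": [0, 0.008, 0], "roll": 0, "grip": 0},
    {"linear": [0, 0.008, 0], "roll": 0, "grip": 0},
    {"linear": [0, 0.008, 0], "roll": 0, "grip": 0},
    {"linear": [0, 0.008, 0], "roll": 0, "grip": 0},
  ],
)

```text
t: 12.25
tool_pos: [575.4, -159.6, 6.9]
ee_rot: [0.0, -0.028, 1.0, -0.001]
contact_force: [1.2, -6.0, 1.7]
opening: -0.006
grasp_force: 2.8
```

Call:
carry_out(
  steps=[
    {"linear": [0, 0.01, 0], "roll": 0, "grip": 0},
    {"linear": [0, 0.01, 0], "roll": 0, "grip": 0},
    {"linear": [0, 0.01, 0], "roll": 0, "grip": 0},
    {"linear": [0, 0.006, 0], "roll": 0, "grip": 0},
    {"linear": [0, 0.004, 0], "roll": 0, "grip": 0},
  ],
)

```text
t: 12.75
tool_pos: [573.1, -119.6, 6.8]
ee_rot: [0.0, -0.028, 1.0, -0.001]
contact_force: [0.8, -5.7, 2.5]
opening: 0.004
grasp_force: 3.2
```

Run:
```python
from h import *
from station import manip,eyes
o=manip.get_obs();st(o)
c=eyes.get_calibration("wrist");p,d=eyes.snapshot("wrist")
S=cv2.cvtColor(p,cv2.COLOR_RGB2HSV);P=cloud(c,d);X=P[...,:2]@ex;Y=P[...,:2]@ey;Z=P[...,2]
m=((Z>22)&(Z<42)&(X>535)&(X<590)&(S[...,1]>130)&(d>0)).astype(np.uint8)
cn=max(cv2.findContours(m,0,2)[0],key=cv2.contourArea);w=ray(c,cn[:,0],32)[:,:2];b=cv2.boxPoints(cv2.minAreaRect(np.c_[w@ex,w@ey].astype(np.float32)));print(np.round(b,1))
```

```text
t 12.75 XYZ [ 565.5 -151.3    6.8] F [ 0.47 -5.75  2.54] toolyaw-board 0.0006
[[ 549.4 -138.9]
 [ 583.4 -139. ]
 [ 583.9   -5.1]
 [ 550.    -4.9]]
```

Call:
carry_out(
  steps=[
    {"linear": [0, 0.005, 0], "roll": 0, "grip": 0},
    {"linear": [0, 0.004, 0], "roll": 0, "grip": 0},
    {"linear": [0, 0.003, 0], "roll": 0, "grip": 0},
    {"linear": [0, 0.002, 0], "roll": 0, "grip": 0},
    {"linear": [0, 0.001, 0], "roll": 0, "grip": 0},
  ],
)

```text
t: 13.3
tool_pos: [572.3, -105.2, 6.8]
ee_rot: [0.0, -0.028, 1.0, -0.001]
contact_force: [0.2, -6.1, 3.0]
opening: -0.002
grasp_force: 3.5
```

Call:
carry_out(
  steps=[
    {"linear": [0, 0.0005, 0], "roll": 0, "grip": 0},
    {"linear": [0, 0.0005, 0], "roll": 0, "grip": 0},
    {"linear": [0, 0.0005, 0], "roll": 0, "grip": 0},
    {"linear": [0, 0.0005, 0], "roll": 0, "grip": 0},
  ],
)

```text
t: 13.7
tool_pos: [572.2, -103.4, 6.8]
ee_rot: [0.0, -0.028, 1.0, -0.001]
contact_force: [0.1, -5.5, 4.0]
opening: -0.002
grasp_force: 3.5
```

Run:
```python
from h import *
from station import manip
st(manip.get_obs())
```

```text
t 13.7 XYZ [ 565.5 -135.1    6.8] F [-0.25 -5.52  4.01] toolyaw-board -0.0001
```

Call:
carry_out(
  steps=[
    {"linear": [0, 0.0005, -0.0005], "roll": 0, "grip": 0},
    {"linear": [0, 0.0005, 0], "roll": 0, "grip": 0},
    {"linear": [0, 0.0005, 0], "roll": 0, "grip": 0},
    {"linear": [0, 0.0005, 0], "roll": 0, "grip": 0},
  ],
)

```text
t: 14.1
tool_pos: [571.8, -101.0, 6.9]
ee_rot: [0.0, -0.028, 1.0, -0.0]
contact_force: [-0.0, -5.2, 1.9]
opening: 0.002
grasp_force: 2.7
```

Call:
carry_out(
  steps=[
    {"linear": [0, 0.0005, 0], "roll": 0, "grip": 0},
    {"linear": [0, 0.0005, 0], "roll": 0, "grip": 0},
    {"linear": [0, 0.0005, 0], "roll": 0, "grip": 0},
  ],
)

```text
t: 14.4
tool_pos: [571.7, -99.5, 6.9]
ee_rot: [0.0, -0.028, 1.0, -0.0]
contact_force: [0.2, -6.2, 1.9]
opening: -0.003
grasp_force: 3.0
```

Call:
carry_out(
  steps=[
    {"linear": [0, 0.0005, 0], "roll": 0, "grip": 0},
    {"linear": [0, 0.0005, 0], "roll": 0, "grip": 0},
  ],
)

```text
t: 14.6
tool_pos: [571.6, -98.7, 6.9]
ee_rot: [0.0, -0.028, 1.0, -0.0]
contact_force: [0.2, -5.3, 1.8]
opening: 0.0
grasp_force: 3.2
```

Call:
carry_out(
  steps=[
    {"linear": [0, 0.0005, 0], "roll": 0, "grip": 0},
    {"linear": [0, 0.0005, 0], "roll": 0, "grip": 0},
  ],
)

```text
t: 14.8
tool_pos: [571.6, -97.7, 6.9]
ee_rot: [0.0, -0.028, 1.0, -0.0]
contact_force: [-0.2, -7.0, 1.3]
opening: -0.002
grasp_force: 3.2
```

Call:
carry_out(
  steps=[
    {"linear": [0, 0.0005, 0], "roll": 0, "grip": 0},
    {"linear": [0, 0.0005, 0], "roll": 0, "grip": 0},
  ],
)

```text
t: 15.0
tool_pos: [571.6, -96.7, 6.9]
ee_rot: [0.0, -0.028, 1.0, -0.0]
contact_force: [0.0, -6.5, 0.3]
opening: -0.002
grasp_force: 3.2
```

The force is up by about 1 N, so the bar is taking up the float. I continue in small steps.

Call:
carry_out(
  steps=[
    {"linear": [0, 0.0005, 0], "roll": 0, "grip": 0},
    {"linear": [0, 0.0005, 0], "roll": 0, "grip": 0},
  ],
)

```text
t: 15.2
tool_pos: [571.5, -95.8, 6.9]
ee_rot: [0.0, -0.028, 1.0, -0.0]
contact_force: [-0.1, -7.8, 2.1]
opening: -0.003
grasp_force: 3.8
```

Call:
carry_out(
  steps=[
    {"linear": [0, 0.0005, 0], "roll": 0, "grip": 0},
    {"linear": [0, 0, 0], "roll": 0, "grip": 0},
  ],
)

```text
t: 15.4
tool_pos: [571.5, -95.6, 6.9]
ee_rot: [0.0, -0.028, 1.0, -0.001]
contact_force: [0.3, -7.6, 1.6]
opening: 0.001
grasp_force: 4.0
```

Call:
carry_out(
  steps=[
    {"linear": [0, 0.0005, 0], "roll": 0, "grip": 0},
    {"linear": [0, 0, 0], "roll": 0, "grip": 0},
  ],
)

```text
t: 15.6
tool_pos: [571.5, -95.4, 6.9]
ee_rot: [0.0, -0.028, 1.0, -0.001]
contact_force: [0.0, -10.3, 1.2]
opening: -0.0
grasp_force: 4.7
```

Call:
carry_out(
  steps=[
    {"linear": [0, 0.0003, 0], "roll": 0, "grip": 0},
    {"linear": [0, 0, 0], "roll": 0, "grip": 0},
  ],
)

```text
t: 15.8
tool_pos: [571.4, -95.3, 6.9]
ee_rot: [0.0, -0.028, 1.0, -0.001]
contact_force: [1.2, -11.6, 0.8]
opening: -0.001
grasp_force: 5.1
```

Call:
carry_out(
  steps=[
    {"linear": [0, 0.0001, 0], "roll": 0, "grip": 0},
    {"linear": [0, 0, 0], "roll": 0, "grip": 0},
    {"linear": [0, 0, 0], "roll": 0, "grip": 0},
    {"linear": [0, 0, 0], "roll": 0, "grip": 0},
    {"linear": [0, 0, 0], "roll": 0, "grip": 0},
  ],
)

```text
t: 16.3
tool_pos: [571.4, -95.3, 6.9]
ee_rot: [0.0, -0.028, 1.0, -0.001]
contact_force: [0.1, -9.8, 1.3]
opening: 0.001
grasp_force: 5.3
```

Call:
carry_out(
  steps=[
    {"linear": [0, 0, 0], "roll": 0, "grip": 0},
    {"linear": [0, 0, 0], "roll": 0, "grip": 0},
    {"linear": [0, 0, 0], "roll": 0, "grip": 0},
    {"linear": [0, 0, 0], "roll": 0, "grip": 0},
    {"linear": [0, 0, 0], "roll": 0, "grip": 0},
  ],
)

```text
t: 16.8
tool_pos: [571.5, -95.3, 6.9]
ee_rot: [0.0, -0.028, 1.0, -0.001]
contact_force: [-0.1, -10.6, 0.8]
opening: -0.002
grasp_force: 5.3
```

Call:
carry_out(
  steps=[
    {"linear": [0, 0.0003, 0], "roll": 0, "grip": 0},
    {"linear": [0, 0, 0], "roll": 0, "grip": 0},
    {"linear": [0, 0, 0], "roll": 0, "grip": 0},
    {"linear": [0, 0, 0], "roll": 0, "grip": 0},
    {"linear": [0, 0, 0], "roll": 0, "grip": 0},
  ],
)

```text
t: 17.3
tool_pos: [571.4, -95.1, 6.9]
ee_rot: [0.0, -0.028, 1.0, -0.001]
contact_force: [1.1, -12.3, 0.8]
opening: -0.001
grasp_force: 5.6
```

Call:
carry_out(
  steps=[
    {"linear": [0, 0, 0], "roll": 0, "grip": 0},
    {"linear": [0, 0, 0], "roll": 0, "grip": 0},
    {"linear": [0, 0, 0], "roll": 0, "grip": 0},
  ],
)

```text
t: 17.6
tool_pos: [571.4, -95.1, 6.9]
ee_rot: [0.0, -0.028, 1.0, -0.001]
contact_force: [0.3, -11.0, 0.9]
opening: -0.001
grasp_force: 5.6
```

Call:
carry_out(
  steps=[
    {"linear": [0, 0.0002, 0], "roll": 0, "grip": 0},
    {"linear": [0, 0, 0], "roll": 0, "grip": 0},
    {"linear": [0, 0, 0], "roll": 0, "grip": 0},
    {"linear": [0, 0, 0], "roll": 0, "grip": 0},
    {"linear": [0, 0, 0], "roll": 0, "grip": 0},
  ],
)

```text
t: 18.1
tool_pos: [571.4, -95.1, 6.9]
ee_rot: [0.0, -0.027, 1.0, -0.002]
contact_force: [0.5, -12.4, 0.7]
opening: -0.001
grasp_force: 5.9
```

Run:
```python
from h import *
from station import manip,eyes
for i in range(4):
    st(manip.get_obs()); eyes.snapshot("top")
```

```text
t 18.1 XYZ [ 565.2 -126.8    6.9] F [ -0.16 -12.36   0.71] toolyaw-board -0.0009
t 18.15 XYZ [ 565.3 -126.8    6.9] F [  0.11 -12.52   1.37] toolyaw-board -0.0008
t 18.2 XYZ [ 565.2 -126.8    6.9] F [  0.03 -13.37   0.16] toolyaw-board -0.0008
t 18.25 XYZ [ 565.2 -126.7    6.9] F [ -0.46 -13.04   0.32] toolyaw-board -0.0008
```

The push is steady at about 12.5 N, which leaves roughly 6.5–7 N on the flag after sliding friction. I release, move away and look.

Call:
carry_out(
  steps=[
    {"linear": [0, -0.001, 0], "roll": 0, "grip": 0},
    {"linear": [0, -0.003, 0], "roll": 0, "grip": 0},
    {"linear": [0, -0.015, 0], "roll": 0, "grip": 0},
    {"linear": [0, 0, -0.045], "roll": 0, "grip": 0},
    {"linear": [0, 0, -0.045], "roll": 0, "grip": 0},
  ],
)

```text
t: 18.8
tool_pos: [571.1, -112.8, 96.3]
ee_rot: [-0.002, -0.028, 1.0, 0.001]
contact_force: [0.9, 0.9, 0.4]
opening: -0.005
grasp_force: 0.0
```

Call:
carry_out(
  steps=[
    {"linear": [0.03, 0.03, -0.04], "roll": 0, "grip": 0},
    {"linear": [0.03, 0.03, -0.04], "roll": 0, "grip": 0},
    {"linear": [0.03, 0.03, -0.02], "roll": 0, "grip": 0},
    {"linear": [0.03, 0.03, 0], "roll": 0, "grip": 0},
    {"linear": [0, 0, 0], "roll": 0, "grip": 0},
  ],
)

```text
t: 19.3
tool_pos: [452.6, -5.5, 186.9]
ee_rot: [0.001, -0.029, 1.0, 0.001]
contact_force: [2.0, -0.2, 0.5]
opening: -0.0
grasp_force: 0.0
```

Run:
```python
from h import *
from station import manip,eyes
st(manip.get_obs())
c=eyes.get_calibration("wrist");p,d=eyes.snapshot("wrist");cv2.imwrite("pics/w5.png",p[:,:,::-1])
S=cv2.cvtColor(p,cv2.COLOR_RGB2HSV);P=cloud(c,d);X=P[...,:2]@ex;Y=P[...,:2]@ey;Z=P[...,2]
m=((Z>22)&(Z<42)&(X>535)&(X<590)&(S[...,1]>130)&(d>0)).astype(np.uint8)
cn=max(cv2.findContours(m,0,2)[0],key=cv2.contourArea);w=ray(c,cn[:,0],32)[:,:2];w=np.c_[w@ex,w@ey];b=cv2.boxPoints(cv2.minAreaRect(w.astype(np.float32)));print(np.round(b,1),np.round(Z[m>0].mean(),1))
k=[w[abs(w[:,1]-y)<2,0].min() for y in range(-110,70,10)];pf=np.polyfit(np.arange(-110,70,10),k,1);print("front edge slope",pf)
us=np.r_[60:480:5];
for nm,a in(("long",(78,104)),("short",(6,26))):
    r=(Y>a[0])&(Y<a[1])&(X>520)&(X<580)&(Z>66)&(Z<125)&(d>0)
    print(nm,r.sum(),r.any() and np.round([X[r].min(),*np.percentile(Z[r],[5,50,95]),Y[r].min(),Y[r].max()],1))
```

```text
t 19.3 XYZ [451.6 -30.8 186.9] F [ 1.94 -0.26  0.47] toolyaw-board 0.0028
[[547.2   5.6]
 [582.1   4.6]
 [584.5  84.6]
 [549.6  85.7]] 30.6Traceback (most recent call last):
  File "<stdin>", line 8, in <module>
    return umr_minimum(a, axis, None, out, keepdims, initial, where)
ValueError: zero-size array to reduction operation minimum which has no identity
```

View pics/w5.png

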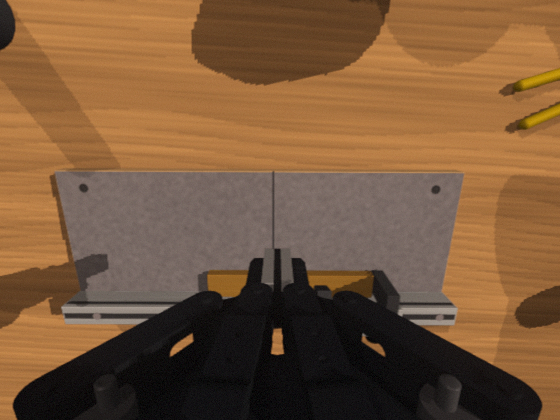

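The bar's front edge shows at v≈271 (u 208–373) with its end at the folded flag at (385,290). The fingers hide its middle, so I fit the visible edge.

Run:
```python
from h import *
from station import eyes
c=eyes.get_calibration("wrist");p=cv2.imread("pics/w5.png");S=cv2.cvtColor(p,cv2.COLOR_BGR2HSV)[...,1].astype(float)
def edge(us,v0,v1,th,up):
    out=[]
    for u in us:
        s=S[v0:v1,u]; i=np.argmax(s>th) if up else np.argmax(s<th)
        if i>0: out.append([u,v0+i-1+(th-s[i-1])/(s[i]-s[i-1])])
    return np.array(out)
def fit(e,z):
    w=ray(c,e,z)[:,:2];A=np.c_[w@ex,w@ey];k=np.polyfit(A[:,1],A[:,0],1);g=abs(A[:,0]-np.polyval(k,A[:,1]))<1.5;k=np.polyfit(A[g,1],A[g,0],1);return k,g.sum(),A[g,1].min(),A[g,1].max()
print("bar",fit(edge(np.r_[212:248,308:366],262,282,130,True),32))
print("board front",fit(edge(np.r_[80:440:2],160,185,90,False),18))
```

```text
bar (array([4.04936335e-03, 5.49122263e+02]), np.int64(94), np.float64(-108.09106904688764), np.float64(72.81513164531984))
board front (array([1.08839535e-03, 4.34857192e+02]), np.int64(180), np.float64(-251.0048430956993), np.float64(147.9657171259146))
```

The edge lies parallel to the board within 0.003 rad and at the expected distance within about 1 mm. I give it one gentle squaring push against the fence to be sure.

Call:
carry_out(
  steps=[
    {"linear": [-0.03, -0.02, 0], "roll": -0.003, "grip": 1},
    {"linear": [-0.03, -0.021, 0], "roll": 0, "grip": 1},
    {"linear": [-0.012, 0, 0], "roll": 0, "grip": 1},
    {"linear": [0, 0, 0], "roll": 0, "grip": 1},
    {"linear": [0, 0, 0.04], "roll": 0, "grip": 1},
  ],
)

```text
t: 19.85
tool_pos: [531.3, -44.6, 148.9]
ee_rot: [0.003, -0.029, 1.0, -0.0]
contact_force: [0.6, 0.4, 0.3]
opening: 0.847
grasp_force: 0.0
```

Call:
carry_out(
  steps=[
    {"linear": [0, 0, 0.045], "roll": 0, "grip": 1},
    {"linear": [0, 0, 0.045], "roll": 0, "grip": 1},
    {"linear": [0, 0, 0.04], "roll": 0, "grip": 1},
    {"linear": [0, 0, 0.015], "roll": 0, "grip": 1},
    {"linear": [0, 0, 0], "roll": 0, "grip": 1},
  ],
)

```text
t: 20.35
tool_pos: [527.4, -43.9, -1.2]
ee_rot: [-0.002, -0.03, 1.0, 0.0]
contact_force: [-0.4, -0.1, 0.4]
opening: 0.998
grasp_force: 0.0
```

Run:
```python
from h import *
from station import manip
st(manip.get_obs())
```

```text
t 20.35 XYZ [524.1 -73.3  -1.2] F [-0.4  -0.06  0.4 ] toolyaw-board 0.0036
```

Call:
carry_out(
  steps=[
    {"linear": [-0.005, 0, 0.002], "roll": 0.003, "grip": 1},
    {"linear": [-0.006, 0, 0], "roll": 0, "grip": 1},
    {"linear": [-0.004, 0, 0], "roll": 0, "grip": 1},
    {"linear": [-0.002, 0, 0], "roll": 0, "grip": 1},
    {"linear": [0, 0, 0], "roll": 0, "grip": 1},
  ],
)

```text
t: 20.85
tool_pos: [546.4, -43.1, -1.0]
ee_rot: [0.0, -0.028, 1.0, 0.0]
contact_force: [-1.9, 0.6, 0.8]
opening: 0.999
grasp_force: 0.9
```

Run:
```python
from h import *
from station import manip
st(manip.get_obs())
```

```text
t 20.85 XYZ [543.1 -73.5  -1. ] F [-1.89  0.72  0.8 ] toolyaw-board 0.0007
```

Call:
carry_out(
  steps=[
    {"linear": [-0.001, 0, 0], "roll": 0, "grip": 1},
    {"linear": [-0.0005, 0, 0], "roll": 0, "grip": 1},
    {"linear": [0, 0, 0], "roll": 0, "grip": 1},
  ],
)

```text
t: 21.15
tool_pos: [546.7, -43.1, -1.3]
ee_rot: [-0.001, -0.028, 1.0, 0.0]
contact_force: [-6.6, 0.0, 6.1]
opening: 0.998
grasp_force: 3.9
```

Call:
carry_out(
  steps=[
    {"linear": [-0.0005, 0, 0], "roll": 0, "grip": 1},
    {"linear": [-0.0005, 0, 0], "roll": 0, "grip": 1},
    {"linear": [0, 0, 0], "roll": 0, "grip": 1},
  ],
)

```text
t: 21.45
tool_pos: [546.8, -43.1, -1.4]
ee_rot: [-0.002, -0.028, 1.0, 0.0]
contact_force: [-11.7, -0.7, 8.2]
opening: 0.996
grasp_force: 6.2
```

The bar is tight to the fence, since the force climbs without travel. I retreat.

Call:
carry_out(
  steps=[
    {"linear": [0.004, 0, 0], "roll": 0, "grip": 1},
    {"linear": [0.02, 0, 0], "roll": 0, "grip": 1},
    {"linear": [0.02, 0, -0.04], "roll": 0, "grip": 1},
    {"linear": [0.03, -0.02, -0.03], "roll": 0, "grip": 1},
    {"linear": [0.03, -0.02, -0.03], "roll": 0, "grip": 1},
  ],
)

```text
t: 21.95
tool_pos: [446.4, -89.0, 99.7]
ee_rot: [0.001, -0.029, 1.0, -0.0]
contact_force: [0.6, -0.3, 0.5]
opening: 1.0
grasp_force: 0.0
```

Call:
carry_out(
  steps=[
    {"linear": [0.03, 0, -0.04], "roll": 0, "grip": 1},
    {"linear": [0, 0, -0.045], "roll": 0, "grip": 1},
    {"linear": [0, 0, -0.04], "roll": 0, "grip": 1},
    {"linear": [0, 0.02, 0], "roll": 0, "grip": 1},
    {"linear": [0, 0, 0], "roll": 0, "grip": 1},
  ],
)

```text
t: 22.45
tool_pos: [416.7, -69.8, 224.9]
ee_rot: [0.002, -0.028, 1.0, -0.0]
contact_force: [-1.0, 0.1, -0.1]
opening: 1.001
grasp_force: 0.0
```

Run:
```python
from h import *
from station import manip,eyes
st(manip.get_obs())
c=eyes.get_calibration("wrist");p,d=eyes.snapshot("wrist");cv2.imwrite("pics/w6.png",p[:,:,::-1])
```

```text
t 22.45 XYZ [412.1 -92.9 224.9] F [-0.96  0.11 -0.12] toolyaw-board 0.0011
```

View pics/w6.png

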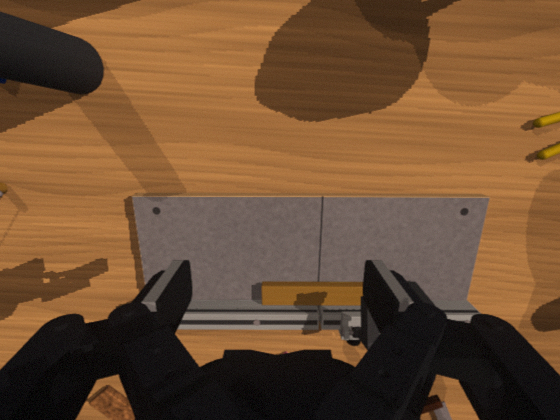

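The bar lies along the fence, visible from u≈262 to 365 at v≈293. The board is as it was and the arm is clear. I hand in.

```bash
python3 -c "
from station import ticket
print(ticket.sign_off())"
```

```text
the job is handed in; nothing more can be done
None
```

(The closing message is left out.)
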